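Scan the drawing on the flatbed scanner

TASK

A drawing lies ready on the glass of the flatbed scanner. Push the scanner's lid down until it is fully shut (the scanner calibrates against the lid as it wakes), then press the raised left end of the power rocker, at the left of the front panel, so that it tips over to on, and then press the large oblong start key at the right of the panel all the way down and let it come up again. Never raise the lid, leave the two small round keys alone, and neither pick up nor shift the things lying on and around the scanner.

Things in the scene. Friction and masses are not known exactly. Their poses are not given: they have to be found in the camera images.
- scanner: flatbed scanner, fixed: case 300 deep (its x) x 420 wide (its y) x 52 mm high, lid hinged along the rear long side. Origin: centre of the underside; x front to rear, y to the operator's left. The front 60 mm is a flat control panel; on its centre line, 122 mm in front of the origin: power rocker (165 mm left), loose eraser, two small round keys (0 and 55 mm right), oblong start key (145 mm right)
- lid (a joint): angle of the scanner's lid (rad): 0 fully shut, growing as it opens; starts between 0.4 and 0.75. A stiff hinge: the lid stays where it is left; 3 to 10 N pressing down near its free edge close it
- lid_hinge (a point): middle of the lid's hinge line at the rear, 53 mm above the desk. The lid is a plate 412 mm wide reaching 225 mm from here towards the operator; this point is at its lower face, the upper face lies 21 mm above it. Turns with the lid: x points along the lid, away from its free edge
- lid_edge (a point): middle of the free front edge of the lid, on its upper (outer) face; moves with the lid. When the lid is shut it is 90 mm in front of the scanner's origin and 74 mm above the desk
- power (a joint): angle of the power rocker (rad): 0 is off (left end raised), 0.30 is on (left half level, right end raised). It is stiff and stays where it is left, so press until its left half is level; 2 to 4 N on the raised end move it
- power_on (a point): spot to press on the raised left half of the rocker, 16 mm left of its pivot, 4 mm from its left end. The rocker is 40 mm long (scanner's y) and 22 mm wide. The spot is 61 mm above the desk when off and sinks 5 mm to 56 mm when on. Off, the right half is level at 56 mm; pressing there does nothing
- start (a joint): travel of the start key (m): 0 up, 0.0045 fully down; a spring brings it up again. 4 N hold it fully down
- start_top (a point): centre of the top of the start key, a large oblong key 46 mm long (along the scanner's y) by 20 mm, its top 59 mm above the desk and 7 mm above the panel; pressed straight down
- copy (a joint): travel of the left small round key (m): 0 up, 0.0045 fully down; not to be pressed
- copy_top (a point): centre of the top of the left small round key, 16 mm in diameter, 7 mm above the panel
- send (a joint): travel of the right small round key (m): 0 up, 0.0045 fully down; not to be pressed
- send_top (a point): centre of the top of the right small round key, 16 mm in diameter, 7 mm above the panel
- eraser: loose eraser in a card sleeve, 22 x 40 x 12 mm, lying on the scanner's front panel between rocker and small keys; origin: centre of its underside
- ink: loose ink jar, 52 mm in diameter, 62 mm high, beside the scanner; origin: centre of its underside
- twine: loose ball-shaped spool of twine, 86 mm in diameter, 70 mm high, beside the scanner; origin: centre of its underside
- brushpot: loose square pot of brushes, 80 x 80 x 95 mm, the brushes up to 195 mm high; origin: centre of its underside
- pencilbox: loose wooden pencil box, 70 x 110 x 40 mm; origin: centre of its underside
- marker: loose marker pen, 15 x 140 x 17 mm, lying along its y on the desk in front of the scanner; origin: near its middle, at the desk
- mug: loose mug, 80 mm in diameter, 90 mm high; origin: centre of its underside

How it is judged:
On the way, in this order (a step that is already met when the one before it is completed fails the run):
1. the lid is fully shut (value of joint lid below 0.03 rad), for 0.1 s.
2. the power rocker is tipped over to on, with the lid shut (value of joint power above 0.22 rad and value of joint lid below 0.04 rad), for 0.1 s.
3. the start key is pressed fully down, with the power on and the lid shut (all of step 2 and value of joint start above 0.0035 m), for 0.05 s.
At the end, for the whole second after the job is handed in: the lid is shut (within 0.04 rad), the power rocker is on (beyond 0.22 rad), all three keys are up again (within 1 mm), and the eraser and the other loose things are where they were (eraser within 20 mm, the others within 30 mm) (all of step 2 and value of joint each of start, copy, send below 0.001 m and distance of eraser from where it was at the start of the episode below 0.02 m); the robot touches nothing.
It fails at once if the power is switched on before the lid is shut (value of joint power above 0.2 rad and value of joint lid above 0.06 rad).
It fails at once if the start key is pressed before the power is on (value of joint start above 0.0025 m and value of joint power below 0.1 rad).
It fails at once if a small round key is pressed (value of joint any of copy, send above 0.0025 m).
It fails at once if the lid is raised (value of joint lid above 0.85 rad).
It fails at once if a loose thing is shifted, tipped or picked up (distance of eraser from where it was at the start of the episode above 0.02 m or distance of any of ink, twine, brushpot, pencilbox, marker, mug from where it was at the start of the episode above 0.03 m or angle between any of ink, mug, brushpot's own z axis and vertical above 0.5 rad).
It also fails if it takes over 48 s, if anything falls off the work surface, if the arm or the gripper's body presses on something with over 40 N, if the wrist force passes 120 N, or if a joint passes its speed limit or range.

ROBOT

A 6-joint arm with a two-finger parallel gripper is mounted at the origin on the work surface. World frame = base frame: x ahead of the robot, y to its left, z up, the work surface at z = 0. Lengths are in m, angles in rad, forces in N, time in s.
With the tool pointing down it reaches from about 0.35 to 0.775 m from the base axis. Payload 7.3 kg.
Tool frame: the origin (TCP) lies at the very end of the fingers, on their centre line; the grasp point (between the pads) lies 19 mm behind it (env.grip_depth is the distance from the TCP to the grasp point, in m); z points along the fingers, y is the direction in which the jaws open and shut (so a half turn about z gives the same grasp; the last joint's range is limited). The gripper opens to 92 mm and grips with 3 to 60 N. Pads are 19 mm wide; open, the fingers measure 130 mm over their backs; the gripper's body (75 mm by 190 mm) begins 47 mm behind the grasp point.
Start: joints at [1.011, 0.342, 1.524, -0, 1.275, -0.146], TCP at [0.211, 0.481, 0.227] pointing down, gripper open.
Joint ranges: [-2.53, 2.53], [-0.77, 2.02], [0.04, 2.7], [-1, 4.14], [0.28, 2.66], [-3.11, 3.11]. Speed limits (rad/s): [2.57, 2.57, 3.14, 3.14, 3.14, 3.14].

INTERFACE

Orientations are given as a unit quaternion [x, y, z, w].
In Python, from rig import sense, optics, order, env gives the robot as it stands.
- The arm moves only by the tool send_rows, never from a script. Its argument "steps" is a list of rows, each an object of numbers: "dx", "dy", "dz": the shift along the tool's x, y, z scaled (see below); "rx", "ry", "rz": the turn, a rotation vector about the tool's x, y, z scaled (see below); "jaw": the opening, from 0 (shut) to 1 (fully open). In form: [{"dx": .., "dy": .., "dz": .., "rx": .., "ry": .., "rz": .., "jaw": ..}, ...]. A call has 1 to 8 rows; each row is the pose to reach, as a shift and turn from the pose measured when the call began, along the tool's axes at that moment; what a row does not reach only later rows make up. The controller multiplies each number of a shift by 20 cm and each number of a turn by 2 rad. A row lasts 1/12 s, in which the tool goes at most 41.7 mm and 7.16 degrees, less where a joint would pass 70% of its speed; a pose out of reach is approached as far as the arm can. A call with a number of a shift or a turn outside -1 to 1 is refused whole. A call with a gripper value outside its range is refused whole. The fingers move at their own pace and stop on an object; "squeeze" is the grip in N (left out, the last holds). Time passes only in rows, so rows that repeat a pose let the fingers close. It gives the time, the measured TCP pose, the force and the opening at its end, in the units of the state.
- sense(): the state, without advancing time (a new reading comes with each control period).
- optics.snapshot(name): name is "scene" or "side" or "wrist"; returns a dict with "pixels" (400x640x3 uint8, blue, green, red), "K" (3x3 intrinsics, pixels), "camera_from_world" (4x4, takes a point from world to camera coordinates); the wrist camera has in their place "tool_from_camera" (4x4, takes a point from camera to tool coordinates, whose origin is the TCP and whose axes are the flange's). Camera axes: x right, y down, z forward; pixel columns grow to the right and rows downward; lengths in m; the calibration is good to about 2 mm. A picture is of the moment at which its call begins: read the wrist's pose just before it. There is no depth.
- order.sign_off(): hands the job in, once; it reports no verdict.
Trained networks look in a picture, given as the dict that the camera call returned (one of the last four; its "shot" number tells which), for a name from the list of things; names that differ only in an ending like _2 or _b are one class to them, and where a whole thing is asked for, a point or a joint stands for the part that bears it (a point fixed in the world has none). Each returns a list of dicts, best first, with "conf" (0 to 1); they miss things now and then, are a little off and sometimes report something else, mostly with a low value. They report only what shows in the picture. A call takes as long as a camera call.
- optics.silhouettes(picture, name): "region" (400x640 bool, what is visible of it) and "bbox" ([left, top, right, bottom] in pixels, round what is visible of it).
The state is a dict: "t": time; "joints": joint angles; "joint_velocities": joint speeds; "joint_efforts": joint torques, N m; "tool_pos": TCP position; "orientation": TCP orientation; "force": force on the tool from outside, world axes, zero at the start; "ft_torque": the same for the moment, N m; "grip_width": finger opening in m.
Only numpy, scipy, OpenCV 4.12 (cv2) and the standard library are available. Lean on these libraries where they do the work, as an engineer would, in place of code of your own. Each camera call takes 0.05 s, during which the arm holds its last target. There are 200 camera calls.

## Working session

There is one attempt and no reset: what is moved stays moved. The work goes in short steps, Python scripts to look and compute and a tool call to move; the robot and the scene stay as the last step left them, time stands still between calls to the robot, and variables do not carry over. Pictures are saved under pics/ and viewed, about 8 in all and at most 12, crops included, and the job is handed in when it is done.

Besides the shell and the picture viewer there is one more tool, called after "Request:" as a command line: name --argument value ..., lists and objects as JSON in quotes. send_rows: Moves the arm, as the interface text tells. Shifts and turns lie within -1 to 1; 1 stands for 20 cm of shift or 2 rad of turn. Its arguments: {"type":"object","properties":{"steps":{"type":"array","items":{"type":"object","properties":{"dx":{"type":"number","minimum":-1,"maximum":1},"dy":{"type":"number","minimum":-1,"maximum":1},"dz":{"type":"number","minimum":-1,"maximum":1},"rx":{"type":"number","minimum":-1,"maximum":1},"ry":{"type":"number","minimum":-1,"maximum":1},"rz":{"type":"number","minimum":-1,"maximum":1},"jaw":{"type":"number"}}}},"squeeze":{"type":"number"}},"required":["steps"]}

```bash
ls; mkdir -p pics; cat > h.py <<'E'
import numpy as np, cv2
from rig import sense, optics, order, env
from scipy.spatial.transform import Rotation as R
def save(p,n): cv2.imwrite('pics/'+n+'.png',p['pixels'])
def ray(p,u,v):
    T=np.linalg.inv(p['camera_from_world']); d=T[:3,:3]@np.linalg.inv(p['K'])@[u,v,1]; return T[:3,3],d
def atz(p,u,v,z):
    o,d=ray(p,u,v); return o+d*(z-o[2])/d[2]
def proj(p,X):
    T=p['camera_from_world']; c=T[:3,:3]@np.asarray(X,float)+T[:3,3]; q=p['K']@c; return q[:2]/q[2]
E
python3 - <<'E'
from h import *
s=sense();print(s)
for n in ['scene','side']:
    p=optics.snapshot(n);save(p,n);print(n,np.linalg.inv(p['camera_from_world'])[:3,3])
    for k in ['power_on','start_top','copy_top','send_top','eraser','lid','scanner','ink','twine','brushpot','pencilbox','marker','mug']:
        for d in optics.silhouettes(p,k)[:2]:
            if d['conf']>.3:
                v,u=np.nonzero(d['region']);print(k,round(d['conf'],2),d['bbox'],u.mean().round(1),v.mean().round(1),len(u))
E
```

```text
pics
{'t': 0.0, 'joints': array([ 1.01102364e+00,  3.42736784e-01,  1.52502230e+00, -1.51695496e-06,
        1.27540338e+00, -1.46028516e-01]), 'joint_velocities': array([ 0.00116645, -0.00094205,  0.00116671,  0.00120549, -0.00052146,
        0.00013054]), 'joint_efforts': array([ 6.95552262e-04, -4.31241846e+01, -2.44218099e+01,  7.20028114e-02,
        5.58709516e-02, -1.23802511e-04]), 'tool_pos': array([0.21084407, 0.48035177, 0.22603583]), 'orientation': array([ 2.05399407e-01,  9.78677918e-01, -7.36787417e-04, -2.70599769e-04]), 'force': array([-0.44295352,  0.92738992, -0.28719971]), 'ft_torque': array([-0.02913562, -0.02679266, -0.0167833 ]), 'grip_width': 0.09212379441037437}
scene [1.63691053 0.71818234 1.14966809]
lid 0.9 [218.5, 156.5, 334.7, 248.4] 277.1 200.5 5925
scanner 0.86 [215.6, 157.8, 352.2, 259.5] 280.8 208.1 8051
ink 0.79 [341.8, 219.7, 351.5, 244.7] 346.0 231.3 269
twine 0.82 [215.4, 178.7, 229.3, 195.2] 220.3 185.0 234
brushpot 0.91 [200.9, 121.5, 236.6, 167.9] 220.1 149.9 729
pencilbox 0.56 [438.2, 227.9, 475.3, 256.2] 457.1 241.1 722
mug 0.88 [248.6, 131.4
[... 285 characters left out ...]
20.9] 313.9 215.7 119
lid 0.91 [315.6, 160.6, 429.4, 252.9] 371.9 207.5 5217
lid 0.72 [297.6, 192.5, 305.9, 199.9] 302.9 195.7 67
scanner 0.68 [292.6, 161.9, 434.9, 296.6] 360.0 226.1 11411
scanner 0.63 [394.1, 269.6, 421.6, 304.9] 408.7 287.0 805
twine 0.73 [392.0, 271.0, 426.1, 305.7] 408.7 287.0 820
twine 0.37 [341.1, 259.0, 348.7, 272.4] 343.9 264.4 78
brushpot 0.95 [363.3, 306.3, 416.1, 391.2] 386.0 355.6 2082
pencilbox 0.66 [239.5, 122.4, 256.3, 146.7] 247.4 136.8 398
marker 0.56 [395.1, 270.9, 422.3, 303.5] 408.3 287.0 788
marker 0.53 [301.4, 252.8, 324.7, 286.8] 313.2 268.2 251
mug 0.94 [288.1, 309.7, 337.1, 359.9] 305.5 333.9 1332
mug 0.49 [299.6, 188.7, 308.6, 199.0] 303.0 195.8 67
```

```bash
python3 - <<'E'
from h import *
a=cv2.imread('pics/side.png')[100:400,200:460];cv2.imwrite('pics/v1.png',cv2.resize(a,None,fx=2,fy=2,interpolation=2)) 
b=cv2.imread('pics/scene.png')[100:290,180:490];cv2.imwrite('pics/v2.png',cv2.resize(b,None,fx=2.5,fy=2.5,interpolation=2))
E
```

```text
(no output)
```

View pics/v1.png

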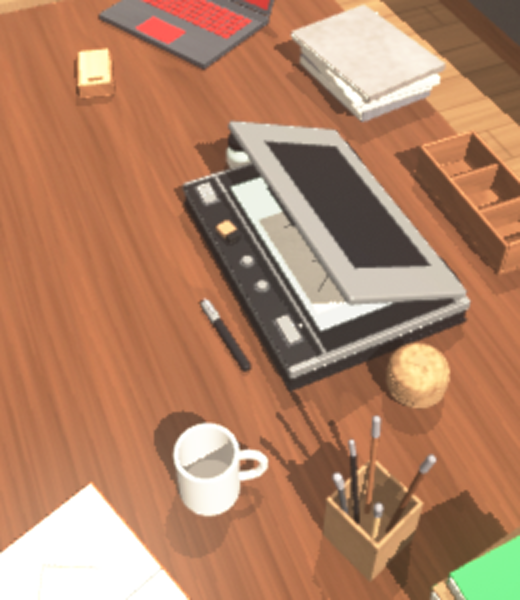

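View pics/v2.png

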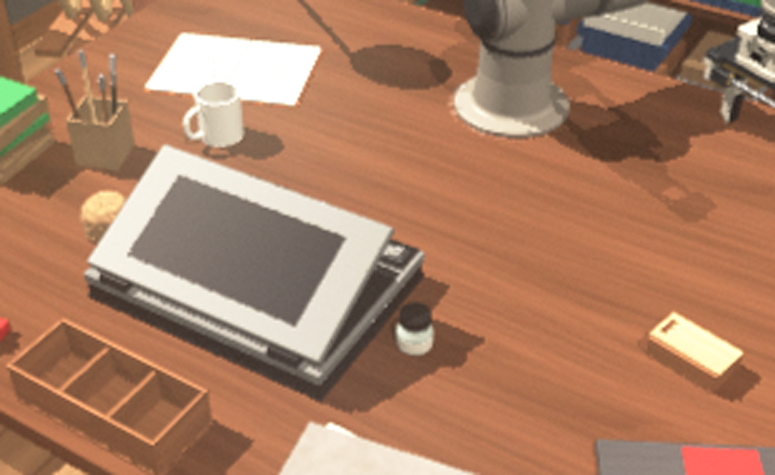

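Side camera: rocker at about (303,196), eraser (314,215), small round keys (324,231) and (331,243), start key (344,264), and the mug is in front of the scanner. The scene camera shows the ink jar at the left, near the hinge side.

```bash
cat >> h.py <<'E'
def S(x,y,z,pose):
    c,s=np.cos(pose[2]),np.sin(pose[2]); return np.array([pose[0]+c*x-s*y,pose[1]+s*x+c*y,z])
E
python3 - <<'E'
from h import *
from scipy.optimize import least_squares as LS
p=optics.snapshot('side');q=optics.snapshot('scene')
obs=[((-.122,.165,.0575),(303,196)),((-.122,-.145,.059),(343.8,264.4)),((-.122,0,.059),(323.5,231)),((-.122,-.055,.059),(331,243)),
((-.15,.21,.052),(292.5,193.5)),((-.15,-.21,.052),(346.5,281)),((.15,-.21,.052),(433.5,249))]
for X,u in obs: print(X,atz(p,*u,X[2]).round(4))
f=lambda v:np.concatenate([proj(p,S(*X,v))-u for X,u in obs])
r=LS(f,[.4,0,0],loss='soft_l1');print(r.x,r.fun.round(1))
P=r.x;np.save('pose.npy',P)
for n,X in dict(power=(-.122,.181,.061),start=(-.122,-.145,.059),eraser_mid=(-.122,.08,.06)).items():print(n,S(*X,P),np.hypot(*S(*X,P)[:2]))
print('mug',atz(p,300,350,0),'pot',atz(p,386,380,0),'twine',atz(p,409,295,.02),'eraser',atz(p,313.9,215.7,.062),'marker',atz(p,313.2,268.2,.01),'ink',atz(q,346,240,0))
# lid angle: lid front corners in side image
for th in np.arange(.4,.8,.05):
    L=lambda y:S(.135-.225*np.cos(th)-.021*np.sin(th)*1,y,.053+.225*np.sin(th)+.021*np.cos(th),P)
    print(th.round(2),proj(p,L(.206)).round(1),proj(p,L(-.206)).round(1),proj(q,L(.206)).round(1),proj(q,L(-.206)).round(1),L(0).round(3))
E
```

```text
(-0.122, 0.165, 0.0575) [0.537  0.0607 0.0575]
(-0.122, -0.145, 0.059) [ 0.5443 -0.2525  0.059 ]
(-0.122, 0, 0.059) [ 0.5397 -0.1117  0.059 ]
(-0.122, -0.055, 0.059) [ 0.542  -0.1649  0.059 ]
(-0.15, 0.21, 0.052) [0.5103 0.0918 0.052 ]
(-0.15, -0.21, 0.052) [ 0.5297 -0.303   0.052 ]
(0.15, -0.21, 0.052) [ 0.8162 -0.3016  0.052 ]
[ 0.66323881 -0.10226371  0.03865204] [-0.3  0.7  0.7 -0.4 -0.1 -1.2  0.  -0.8 -2.4 -1.5 -0.4  5.1  2.3  0.6]
power [0.53433566 0.07388673 0.061     ] 0.5394199162572921
start [ 0.54693309 -0.25186978  0.059     ] 0.6021413351965623
eraser_mid [ 0.53823854 -0.02703783  0.06      ] 0.5389172236459107
mug [ 0.34494788 -0.41760187  0.        ] pot [ 0.51297286 -0.5729276   0.        ] twine [ 0.68124512 -0.39483721  0.02      ] eraser [ 0.53555701 -0.04226391  0.062     ] marker [ 0.47022056 -0.19628017  0.01      ] ink [0.65211927 0.17438411 0.        ]
0.4 [308.1 162.6] [369.8 252.3] [339.9 187.2] [247.5 154.7] [ 0.583 -0.105  0.16 ]
0.45 [309. 160.] [371.2 249.5] [339.5 185.6] [246.6 153.1] [ 0.587 -0.105  0.17 ]
0.5 [310.1 157.4] [372.9 246.7] [338.9 184.1] [245.7 151.6] [ 0.591 -0.105  0.179]
0.55 [311.3 154.8] [374.7 243.8] [338.3 182.8] [244.6 150.2] [ 0.595 -0.105  0.189]
0.6 [312.7 152.2] [376.7 241. ] [337.6 181.6] [243.5 149. ] [ 0.601 -0.105  0.197]
0.65 [314.2 149.6] [378.9 238.1] [336.8 180.5] [242.3 147.9] [ 0.606 -0.104  0.206]
0.7 [315.9 147.1] [381.2 235.3] [336.  179.6] [241.  146.9] [ 0.613 -0.104  0.214]
0.75 [317.8 144.6] [383.7 232.5] [335.1 178.9] [239.6 146. ] [ 0.619 -0.104  0.222]
```

```bash
python3 - <<'E'
from h import *
from scipy.optimize import least_squares as LS
p=optics.snapshot('side');q=optics.snapshot('scene')
obs=[((-.122,.165,.0575),(303,196)),((-.122,-.145,.059),(343.8,264.4)),((-.122,0,.059),(323.5,231)),((-.122,-.055,.059),(331,243)),((.15,-.21,.052),(433.5,249))]
def L(y,v,r=.225):
    th=v[3]; return S(.135-r*np.cos(th)+.021*np.sin(th),y,.053+r*np.sin(th)+.021*np.cos(th),v)
lo=[(p,.206,(315,161)),(p,-.206,(377,250)),(q,.206,(337,192)),(q,-.206,(246,159))]
f=lambda v:np.concatenate([proj(p,S(*X,v))-u for X,u in obs]+[proj(c,L(y,v))-u for c,y,u in lo])
r=LS(f,[.66,-.1,.03,.55],loss='soft_l1');print(r.x.round(4),r.fun.round(1))
P=r.x;np.save('pose.npy',P)
for n,X in dict(power=(-.122,.181,.061),start=(-.122,-.145,.059)).items():print(n,S(*X,P))
print([L(y,P).round(3) for y in(.206,0,-.206)])
E
```

```text
[ 0.6645 -0.1024  0.0308  0.4009] [ 0.3  0.3  0.6 -0.7  0.1 -1.5  0.2 -1.1  2.5  1.  -1.6 -0.1 -2.   0.1
  0.4 -1.8 -1.  -2.2]
power [0.53699054 0.07481051 0.061     ]
start [ 0.54701856 -0.25103522  0.059     ]
[array([0.594, 0.102, 0.16 ]), array([ 0.601, -0.104,  0.16 ]), array([ 0.607, -0.31 ,  0.16 ])]
```

```bash
cat >> h.py <<'E'
P=np.load('pose.npy')
def go(X,yaw=None,s=None):
    """numbers (in move units) to bring TCP to X, tool down, jaw axis at world yaw"""
    s=s or sense(); Rn=R.from_quat(s['orientation']); yaw=P[2] if yaw is None else yaw
    c,n=np.cos(yaw),np.sin(yaw); Rt=R.from_matrix(np.array([[-n*-1,c,0],[-c,n,0],[0,0,-1]]))
    if (Rn.inv()*Rt).magnitude()>1.7: Rt=Rt*R.from_euler('z',np.pi)
    d=Rn.inv().apply(np.asarray(X)-s['tool_pos'])/.2; w=(Rn.inv()*Rt).as_rotvec()/2
    print('d',d.round(4),'r',w.round(4),'mm',np.linalg.norm(d*200).round(1),'deg',np.degrees(np.linalg.norm(w*2)).round(1))
def st():
    s=sense();print('t',round(s['t'],2),s['tool_pos'].round(4),'F',s['force'].round(2),'j',s['joints'].round(2),'w',round(s['grip_width'],4))
    return s
E
python3 - <<'E'
from h import *
s=sense(); go([.37,.3,.26]); go([.5,.0,.26])
E
```

```text
Traceback (most recent call last):
  File "h.py", line 17, in go
    c,n=np.cos(yaw),np.sin(yaw); Rt=R.from_matrix(np.array([[-n*-1,c,0],[-c,n,0],[0,0,-1]]))
                                    ~~~~~~~~~~~~~^^^^^^^^^^^^^^^^^^^^^^^^^^^^^^^^^^^^^^^^^^^
  File "scipy/spatial/transform/_rotation.pyx", line 1143, in scipy.spatial.transform._rotation.Rotation.from_matrix
ValueError: Non-positive determinant (left-handed or null coordinate frame) in rotation matrix 0: [[ 0.03076079  0.99952677  0.        ]
 [-0.99952677  0.03076079  0.        ]
 [ 0.          0.         -1.        ]].
```

```bash
sed -i 's/\[\[-n\*-1,c,0\],\[-c,n,0\],\[0,0,-1\]\]/[[-n,c,0],[c,n,0],[0,0,-1]]/' h.py
python3 - <<'E'
from h import *
go([.34,.33,.26]); go([.42,.18,.26])
E
```

```text
d [-0.8932 -0.4307 -0.1664] r [ 0.     -0.      0.5631] mm 201.1 deg 64.5
d [-1.561  -0.9565 -0.1664] r [ 0.     -0.      0.5631] mm 367.7 deg 64.5
```

Request:
send_rows --steps '[{"dx": -0.893,"dy": -0.431,"dz": -0.166,"rz": 0.563,"jaw": 0},{"dx": -0.893,"dy": -0.431,"dz": -0.166,"rz": 0.563,"jaw": 0},{"dx": -0.893,"dy": -0.431,"dz": -0.166,"rz": 0.563,"jaw": 0},{"dx": -0.893,"dy": -0.431,"dz": -0.166,"rz": 0.563,"jaw": 0},{"dx": -0.893,"dy": -0.431,"dz": -0.166,"rz": 0.563,"jaw": 0},{"dx": -0.893,"dy": -0.431,"dz": -0.166,"rz": 0.563,"jaw": 0}]' --squeeze 10

```text
schema error: expected keys dx, dy, dz, rx, ry, rz, jaw
```

```bash
python3 - <<'E'
from h import *
st(); go([.46,-.0,.26]);go([.45,.15,.26])
E
```

```text
t 1.6 [0.2111 0.4807 0.2267] F [-0.09  0.13  0.06] j [ 1.01  0.34  1.52  0.    1.28 -0.15] w 0.0917
d [-2.1061 -1.7001 -0.1664] r [ 0.     -0.      0.5631] mm 542.3 deg 64.5
d [-1.7587 -1.0335 -0.1664] r [ 0.     -0.      0.5631] mm 409.3 deg 64.5
```

Request:
send_rows --steps '[{"dx": -0.893,"dy": -0.431,"dz": -0.166,"rx": 0,"ry": 0,"rz": 0.563,"jaw": 0},{"dx": -0.893,"dy": -0.431,"dz": -0.166,"rx": 0,"ry": 0,"rz": 0.563,"jaw": 0},{"dx": -0.893,"dy": -0.431,"dz": -0.166,"rx": 0,"ry": 0,"rz": 0.563,"jaw": 0},{"dx": -0.893,"dy": -0.431,"dz": -0.166,"rx": 0,"ry": 0,"rz": 0.563,"jaw": 0},{"dx": -0.893,"dy": -0.431,"dz": -0.166,"rx": 0,"ry": 0,"rz": 0.563,"jaw": 0},{"dx": -0.893,"dy": -0.431,"dz": -0.166,"rx": 0,"ry": 0,"rz": 0.563,"jaw": 0}]' --squeeze 10

```text
t: 2.1
tool_pos: [0.3438, 0.3263, 0.2612]
orientation: [0.554, 0.832, 0.001, 0.002]
force: [0.4, 0.8, 0.8]
grip_width: 0.0564
```

```bash
python3 - <<'E'
from h import *
st(); go([.46,.14,.26])
E
```

```text
t 2.1 [0.3438 0.3263 0.2612] F [0.39 0.79 0.82] j [ 0.6   0.22  1.6  -0.    1.32  0.2 ] w 0.0564
d [-1.0835  0.1768  0.0083] r [0.0017 0.0006 0.1825] mm 219.6 deg 20.9
```

Request:
send_rows --steps '[{"dx": -1,"dy": 0.18,"dz": 0.008,"rx": 0,"ry": 0,"rz": 0.1825,"jaw": 0},{"dx": -1,"dy": 0.18,"dz": 0.008,"rx": 0,"ry": 0,"rz": 0.1825,"jaw": 0},{"dx": -1,"dy": 0.18,"dz": 0.008,"rx": 0,"ry": 0,"rz": 0.1825,"jaw": 0},{"dx": -1,"dy": 0.18,"dz": 0.008,"rx": 0,"ry": 0,"rz": 0.1825,"jaw": 0},{"dx": -1,"dy": 0.18,"dz": 0.008,"rx": 0,"ry": 0,"rz": 0.1825,"jaw": 0},{"dx": -1,"dy": 0.18,"dz": 0.008,"rx": 0,"ry": 0,"rz": 0.1825,"jaw": 0}]'

```text
t: 2.6
tool_pos: [0.4576, 0.1501, 0.2599]
orientation: [0.698, 0.716, 0.001, 0.003]
force: [0.4, -0.6, -0.6]
grip_width: 0.0162
```

```bash
python3 - <<'E'
from h import *
st(); go([.5,-.03,.26]); p=optics.snapshot('wrist');save(p,'w1');print(p['tool_from_camera'].round(3))
E
```

```text
t 2.6 [0.4576 0.1501 0.2599] F [ 0.38 -0.58 -0.64] j [ 0.16  0.23  1.58 -0.    1.32  0.14] w 0.0162
d [-0.9053  0.1897  0.0033] r [ 0.0027  0.0015 -0.0032] mm 185.0 deg 0.5
[[ 0.001 -0.964 -0.268  0.072]
 [ 1.     0.     0.    -0.   ]
 [-0.    -0.268  0.964 -0.159]
 [ 0.     0.     0.     1.   ]]
```

View pics/w1.png

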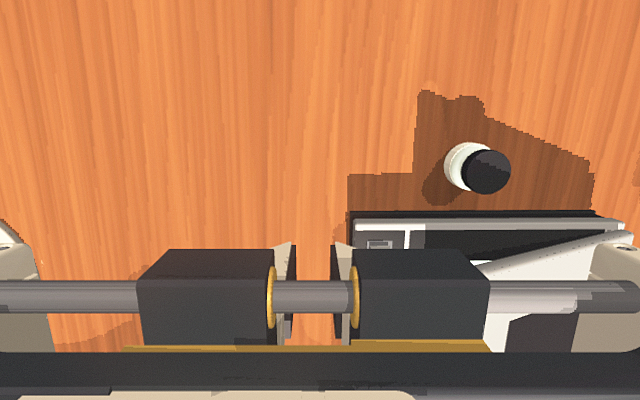

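The wrist view shows the scanner's left edge, the rocker at about (380,244) and the ink jar at (480,168), well to the left of the path. Next I move above the lid.

Request:
send_rows --steps '[{"dx": -0.95,"dy": 0.35,"dz": 0.003,"rx": 0,"ry": 0,"rz": 0,"jaw": 0},{"dx": -0.95,"dy": 0.35,"dz": 0.003,"rx": 0,"ry": 0,"rz": 0,"jaw": 0},{"dx": -0.95,"dy": 0.35,"dz": 0.003,"rx": 0,"ry": 0,"rz": 0,"jaw": 0},{"dx": -0.95,"dy": 0.35,"dz": 0.003,"rx": 0,"ry": 0,"rz": 0,"jaw": 0},{"dx": -0.95,"dy": 0.35,"dz": 0.003,"rx": 0,"ry": 0,"rz": 0,"jaw": 0},{"dx": -0.95,"dy": 0.35,"dz": 0.003,"rx": 0,"ry": 0,"rz": 0,"jaw": 0}]'

```text
t: 3.15
tool_pos: [0.5323, -0.0401, 0.2592]
orientation: [0.7, 0.714, 0.0, 0.003]
force: [-0.8, 0.3, -0.3]
grip_width: 0.0002
```

```bash
python3 - <<'E'
from h import *
st(); X=S(-.04,0,.22,P);print(X);go(X);go(S(-.04,0,.18,P)); p=optics.snapshot('wrist');save(p,'w2')
E
```

```text
t 3.15 [ 0.5323 -0.0401  0.2592] F [-0.82  0.25 -0.28] j [-0.22  0.33  1.45 -0.    1.36 -0.24] w 0.0002
[ 0.62451944 -0.10358145  0.22      ]
d [-0.326   0.4537  0.1988] r [ 0.0022  0.0016 -0.0051] mm 118.6 deg 0.7
d [-0.3254  0.4529  0.3988] r [ 0.0022  0.0016 -0.0051] mm 137.1 deg 0.7
```

View pics/w2.png

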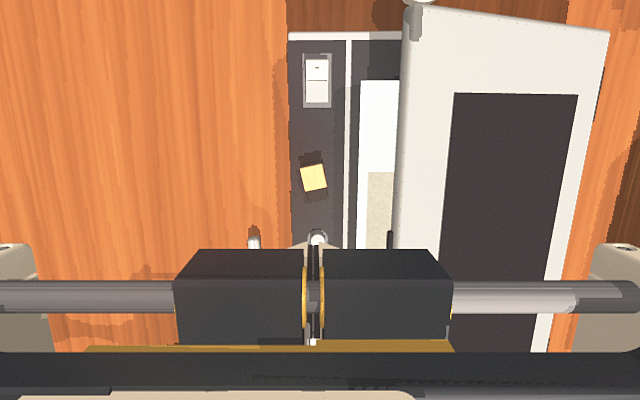

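The wrist view shows the rocker centred at (317,80), the eraser at (313,178) and the copy key at (317,238), with the lid edge near column 400. Now I check the scanner pose against it while moving over the lid.

Request:
send_rows --steps '[{"dx": -0.326,"dy": 0.453,"dz": 0.2,"rx": 0.002,"ry": 0.0015,"rz": -0.005,"jaw": 0},{"dx": -0.326,"dy": 0.453,"dz": 0.2,"rx": 0.002,"ry": 0.0015,"rz": -0.005,"jaw": 0},{"dx": -0.326,"dy": 0.453,"dz": 0.2,"rx": 0.002,"ry": 0.0015,"rz": -0.005,"jaw": 0},{"dx": -0.326,"dy": 0.453,"dz": 0.35,"rx": 0.002,"ry": 0.0015,"rz": -0.005,"jaw": 0},{"dx": -0.326,"dy": 0.453,"dz": 0.35,"rx": 0.002,"ry": 0.0015,"rz": -0.005,"jaw": 0}]'

```text
t: 3.62
tool_pos: [0.6213, -0.0983, 0.1833]
orientation: [0.696, 0.718, -0.002, -0.006]
force: [-1.4, 0.4, -0.9]
grip_width: 0.0006
```

```bash
cat >> h.py <<'E'
def wz(p,s,u,v,z):
    T=np.eye(4);T[:3,:3]=R.from_quat(s['orientation']).as_matrix();T[:3,3]=s['tool_pos']
    T=T@p['tool_from_camera'];o=T[:3,3];d=T[:3,:3]@np.linalg.inv(p['K'])@[u,v,1];return o+d*(z-o[2])/d[2]
E
python3 - <<'E'
from h import *
# pose at shot w2
w=dict(tool_pos=np.array([.5323,-.0401,.2592]),orientation=np.array([.7,.714,0,.003])/np.linalg.norm([.7,.714,0,.003]))
s=st(); p=optics.snapshot('wrist')
for n,u,v,z,X in[('rock',317,80,.0575,(-.122,.165,.06)),('copy',317,238,.059,(-.122,0,.06)),('eraser',313,178,.06,(-.122,.08,.06)),('caseLF',289,37,.052,(-.15,.21,.05))]:
    print(n,wz(p,w,u,v,z).round(4),S(*X,P).round(4))
go(S(-.045,0,.12,P)); go(S(-.055,0,.09,P)); go(S(-.06,0,.073,P))
E
```

```text
t 3.62 [ 0.6213 -0.0983  0.1833] F [-1.39  0.42 -0.91] j [-0.28  0.57  1.27  0.    1.31 -0.31] w 0.0006
rock [0.5353 0.0584 0.0575] [0.5375 0.0588 0.06  ]
copy [ 0.5391 -0.1039  0.059 ] [ 0.5426 -0.1061  0.06  ]
eraser [ 0.5334 -0.0374  0.06  ] [ 0.5401 -0.0261  0.06  ]
caseLF [0.5078 0.0968 0.052 ] [0.5081 0.1029 0.05  ]
d [-0.0306 -0.0071  0.3307] r [-0.0044 -0.0027  0.001 ] mm 66.4 deg 0.6
d [-0.0313 -0.0558  0.4811] r [-0.0044 -0.0027  0.001 ] mm 97.1 deg 0.6
d [-0.0317 -0.08    0.5663] r [-0.0044 -0.0027  0.001 ] mm 114.6 deg 0.6
```

Request:
send_rows --steps '[{"dx": -0.03,"dy": -0.007,"dz": 0.1,"rx": -0.004,"ry": -0.002,"rz": 0,"jaw": 0},{"dx": -0.03,"dy": -0.007,"dz": 0.17,"rx": -0.004,"ry": -0.002,"rz": 0,"jaw": 0},{"dx": -0.03,"dy": -0.007,"dz": 0.24,"rx": -0.004,"ry": -0.002,"rz": 0,"jaw": 0},{"dx": -0.03,"dy": -0.02,"dz": 0.31,"rx": -0.004,"ry": -0.002,"rz": 0,"jaw": 0},{"dx": -0.03,"dy": -0.03,"dz": 0.38,"rx": -0.004,"ry": -0.002,"rz": 0,"jaw": 0},{"dx": -0.03,"dy": -0.04,"dz": 0.43,"rx": -0.004,"ry": -0.002,"rz": 0,"jaw": 0}]'

```text
t: 4.17
tool_pos: [0.6124, -0.1016, 0.1018]
orientation: [0.695, 0.719, 0.001, -0.0]
force: [-1.0, -0.0, 1.8]
grip_width: 0.0009
```

```bash
python3 - <<'E'
from h import *
st();go(S(-.06,0,.074,P))
E
```

```text
t 4.17 [ 0.6124 -0.1016  0.1018] F [-1.   -0.    1.84] j [-0.29  0.63  1.41  0.    1.1  -0.32] w 0.0009
d [-0.0117 -0.0396  0.139 ] r [ 0.0002 -0.0007  0.002 ] mm 29.0 deg 0.2
```

Request:
send_rows --steps '[{"dx": -0.012,"dy": -0.02,"dz": 0.05,"rx": 0,"ry": 0,"rz": 0.002,"jaw": 0},{"dx": -0.012,"dy": -0.03,"dz": 0.09,"rx": 0,"ry": 0,"rz": 0.002,"jaw": 0},{"dx": -0.012,"dy": -0.04,"dz": 0.12,"rx": 0,"ry": 0,"rz": 0.002,"jaw": 0},{"dx": -0.012,"dy": -0.04,"dz": 0.135,"rx": 0,"ry": 0,"rz": 0.002,"jaw": 0},{"dx": -0.012,"dy": -0.04,"dz": 0.142,"rx": 0,"ry": 0,"rz": 0.002,"jaw": 0}]'

```text
t: 4.58
tool_pos: [0.6041, -0.1035, 0.0742]
orientation: [0.696, 0.718, 0.001, -0.001]
force: [-5.8, 3.8, 15.5]
grip_width: 0.0003
```

```bash
python3 - <<'E'
from h import *
st();go(S(-.06,0,.070,P))
E
```

```text
t 4.58 [ 0.6041 -0.1035  0.0742] F [-5.76  3.77 15.49] j [-0.3   0.65  1.46  0.    1.04 -0.33] w 0.0003
d [-0.0034  0.0023  0.0208] r [-0.0002 -0.001   0.0002] mm 4.2 deg 0.1
```

Request:
send_rows --steps '[{"dx": 0,"dy": 0,"dz": 0.012,"rx": 0,"ry": 0,"rz": 0,"jaw": 0},{"dx": 0,"dy": 0,"dz": 0.018,"rx": 0,"ry": 0,"rz": 0,"jaw": 0},{"dx": 0,"dy": 0,"dz": 0.018,"rx": 0,"ry": 0,"rz": 0,"jaw": 0}]'

```text
t: 4.83
tool_pos: [0.6041, -0.1035, 0.0741]
orientation: [0.696, 0.718, 0.001, -0.0]
force: [-9.0, 2.5, 22.4]
grip_width: 0.0004
```

```bash
python3 - <<'E'
from h import *
st()
E
```

```text
t 4.83 [ 0.6041 -0.1035  0.0741] F [-8.96  2.47 22.37] j [-0.3   0.65  1.46  0.    1.03 -0.33] w 0.0004
```

The tip stays at 74.1 mm while the force rises to 22 N, so the lid is on its stop. I lift and look again.

Request:
send_rows --steps '[{"dx": 0,"dy": 0,"dz": -0.2,"rx": 0,"ry": 0,"rz": 0,"jaw": 0},{"dx": 0,"dy": 0,"dz": -0.4,"rx": 0,"ry": 0,"rz": 0,"jaw": 0},{"dx": 0.3,"dy": -0.31,"dz": -0.6,"rx": 0,"ry": 0,"rz": 0,"jaw": 0},{"dx": 0.3,"dy": -0.31,"dz": -0.6,"rx": 0,"ry": 0,"rz": 0,"jaw": 0},{"dx": 0.3,"dy": -0.31,"dz": -0.6,"rx": 0,"ry": 0,"rz": 0,"jaw": 0},{"dx": 0.3,"dy": -0.31,"dz": -0.6,"rx": 0,"ry": 0,"rz": 0,"jaw": 0},{"dx": 0.3,"dy": -0.31,"dz": -0.6,"rx": 0,"ry": 0,"rz": 0,"jaw": 0}]'

```text
t: 5.42
tool_pos: [0.5406, -0.0456, 0.1947]
orientation: [0.696, 0.718, 0.001, 0.001]
force: [0.8, -0.1, -0.1]
grip_width: 0.0005
```

```bash
python3 - <<'E'
from h import *
s=st();p=optics.snapshot('wrist');save(p,'w3')
print([wz(p,s,u,v,.0575).round(4) for u,v in((317,80),)])
T=np.eye(4);T[:3,:3]=R.from_quat(s['orientation']).as_matrix();T[:3,3]=s['tool_pos'];M=np.linalg.inv(T@p['tool_from_camera'])
p2={'camera_from_world':M,'K':p['K']}
np.savez('w3.npz',M=M,K=p['K'])
for X in[(-.122,.165,.0575),(-.122,.181,.061),(-.09,.206,.074),(-.09,0.1,.074)]:print(X,proj(p2,S(*X,P)).round(1))
q=optics.snapshot('side');a=p['pixels'];b=cv2.resize(q['pixels'][150:310,280:450],None,fx=2.2,fy=2.2)
c=np.zeros((400,640+b.shape[1],3),np.uint8);c[:,:640]=a;c[:b.shape[0],640:]=b
c=c[:, 160:];cv2.imwrite('pics/v5.png',c[:,:]);print(c.shape)
E
```

```text
t 5.42 [ 0.5406 -0.0456  0.1947] F [ 0.83 -0.06 -0.08] j [-0.23  0.4   1.53  0.    1.21 -0.26] w 0.0005
[array([0.5412, 0.0488, 0.0575])]
(-0.122, 0.165, 0.0575) [312.8  66.4]
(-0.122, 0.181, 0.061) [312.9  43.5]
(-0.09, 0.206, 0.074) [358.   2.]
(-0.09, 0.1, 0.074) [353.1 151.9]
(400, 854, 3)
```

```bash
python3 -c "
import cv2;a=cv2.imread('pics/v5.png');cv2.imwrite('pics/v5b.png',cv2.resize(a,(800,int(a.shape[0]*800/a.shape[1])),interpolation=3)) if a.shape[1]>800 else cv2.imwrite('pics/v5b.png',a)"
```

```text
(no output)
```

View pics/v5b.png

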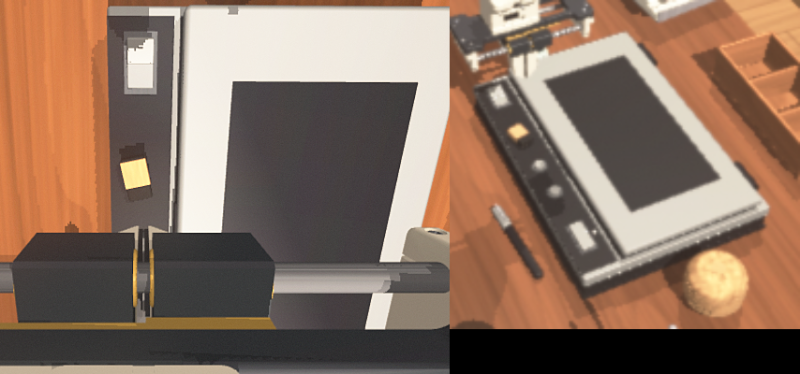

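The lid now lies flat in both views: its front edge is at column ~355, predicted 353–358. The rocker frame is centred at (310,67), predicted (313,66), so the scanner pose holds to about 2 mm. Next is the rocker.

```bash
python3 - <<'E'
from h import *
for z in(.1,.066,.055):go([.536,.075,z])
E
```

```text
d [ 0.6064 -0.0046  0.4673] r [-0.     -0.0005  0.0002] mm 153.1 deg 0.1
d [ 0.6062 -0.0046  0.6373] r [-0.     -0.0005  0.0002] mm 175.9 deg 0.1
d [ 0.6062 -0.0046  0.6923] r [-0.     -0.0005  0.0002] mm 184.0 deg 0.1
```

Request:
send_rows --steps '[{"dx": 0.606,"dy": -0.005,"dz": 0,"rx": 0,"ry": 0,"rz": 0,"jaw": 0},{"dx": 0.606,"dy": -0.005,"dz": 0,"rx": 0,"ry": 0,"rz": 0,"jaw": 0},{"dx": 0.606,"dy": -0.005,"dz": 0.2,"rx": 0,"ry": 0,"rz": 0,"jaw": 0},{"dx": 0.606,"dy": -0.005,"dz": 0.4,"rx": 0,"ry": 0,"rz": 0,"jaw": 0},{"dx": 0.606,"dy": -0.005,"dz": 0.5,"rx": 0,"ry": 0,"rz": 0,"jaw": 0},{"dx": 0.606,"dy": -0.005,"dz": 0.58,"rx": 0,"ry": 0,"rz": 0,"jaw": 0},{"dx": 0.606,"dy": -0.005,"dz": 0.62,"rx": 0,"ry": 0,"rz": 0,"jaw": 0},{"dx": 0.606,"dy": -0.005,"dz": 0.62,"rx": 0,"ry": 0,"rz": 0,"jaw": 0}]'

```text
t: 6.18
tool_pos: [0.5352, 0.0743, 0.0667]
orientation: [0.696, 0.718, -0.001, -0.002]
force: [0.9, -0.5, 1.1]
grip_width: 0.0003
```

```bash
python3 - <<'E'
from h import *
st();go([.536,.075,.056])
E
```

```text
t 6.18 [0.5352 0.0743 0.0667] F [ 0.88 -0.49  1.13] j [-0.    0.55  1.68  0.    0.92 -0.04] w 0.0003
d [0.0031 0.0044 0.0534] r [-0.0025 -0.0005 -0.0002] mm 10.7 deg 0.3
```

Request:
send_rows --steps '[{"dx": 0,"dy": 0,"dz": 0.02,"rx": -0.0025,"ry": 0,"rz": 0,"jaw": 0},{"dx": 0,"dy": 0,"dz": 0.035,"rx": -0.0025,"ry": 0,"rz": 0,"jaw": 0},{"dx": 0,"dy": 0,"dz": 0.047,"rx": -0.0025,"ry": 0,"rz": 0,"jaw": 0},{"dx": 0,"dy": 0,"dz": 0.055,"rx": -0.0025,"ry": 0,"rz": 0,"jaw": 0},{"dx": 0,"dy": 0,"dz": 0.058,"rx": -0.0025,"ry": 0,"rz": 0,"jaw": 0},{"dx": 0,"dy": 0,"dz": 0.058,"rx": -0.0025,"ry": 0,"rz": 0,"jaw": 0}]'

```text
t: 6.68
tool_pos: [0.5361, 0.0743, 0.0562]
orientation: [0.696, 0.718, 0.001, 0.001]
force: [0.6, 2.2, 5.0]
grip_width: 0.0003
```

```bash
python3 - <<'E'
from h import *
st();go([.5355,.0745,.052])
E
```

```text
t 6.68 [0.5361 0.0743 0.0562] F [0.56 2.21 5.02] j [-0.    0.56  1.69  0.    0.88 -0.04] w 0.0003
d [ 0.0009 -0.0028  0.0212] r [ 0.0013 -0.0005 -0.0002] mm 4.3 deg 0.2
```

Contact is at 56.2 mm with 5 N. I push a little further to confirm the stop.

Request:
send_rows --steps '[{"dx": 0,"dy": 0,"dz": 0.01,"rx": 0,"ry": 0,"rz": 0,"jaw": 0},{"dx": 0,"dy": 0,"dz": 0.016,"rx": 0,"ry": 0,"rz": 0,"jaw": 0},{"dx": 0,"dy": 0,"dz": 0.016,"rx": 0,"ry": 0,"rz": 0,"jaw": 0}]'

```text
t: 6.93
tool_pos: [0.5362, 0.0744, 0.0559]
orientation: [0.696, 0.718, 0.002, 0.001]
force: [-7.7, 0.9, 22.7]
grip_width: 0.0007
```

```bash
python3 - <<'E'
from h import *
st()
E
```

```text
t 6.93 [0.5362 0.0744 0.0559] F [-7.74  0.9  22.65] j [-0.    0.56  1.69  0.    0.88 -0.04] w 0.0007
```

Request:
send_rows --steps '[{"dx": 0,"dy": 0,"dz": -0.2,"rx": 0,"ry": 0,"rz": 0,"jaw": 0},{"dx": 0,"dy": 0,"dz": -0.4,"rx": 0,"ry": 0,"rz": 0,"jaw": 0},{"dx": -0.3,"dy": 0,"dz": -0.6,"rx": 0,"ry": 0,"rz": 0,"jaw": 0},{"dx": -0.6,"dy": 0,"dz": -0.7,"rx": 0,"ry": 0,"rz": 0,"jaw": 0},{"dx": -0.6,"dy": 0,"dz": -0.7,"rx": 0,"ry": 0,"rz": 0,"jaw": 0},{"dx": -0.6,"dy": 0,"dz": -0.7,"rx": 0,"ry": 0,"rz": 0,"jaw": 0},{"dx": -0.6,"dy": 0,"dz": -0.7,"rx": 0,"ry": 0,"rz": 0,"jaw": 0}]'

```text
t: 7.52
tool_pos: [0.5398, -0.0485, 0.1974]
orientation: [0.698, 0.716, 0.002, 0.003]
force: [-0.2, -0.1, -0.1]
grip_width: 0.0004
```

```bash
python3 - <<'E'
from h import *
s=st();p=optics.snapshot('wrist')
a=cv2.imread('pics/w3.png')[20:230,250:400];b=p['pixels'][20:230,250:400]
cv2.imwrite('pics/v6.png',cv2.resize(np.hstack([a,b]),None,fx=2.6,fy=2.6,interpolation=2))
go([.4,-.2,.2]);go(S(-.122,-.2,.2,P))
E
```

```text
t 7.52 [ 0.5398 -0.0485  0.1974] F [-0.16 -0.11 -0.11] j [-0.23  0.39  1.53  0.    1.21 -0.26] w 0.0004
d [-0.7475 -0.7168 -0.0235] r [ 0.0025 -0.0003 -0.0014] mm 207.2 deg 0.3
d [-1.2981  0.0116 -0.0202] r [ 0.0025 -0.0003 -0.0014] mm 259.7 deg 0.3
```

View pics/v6.png

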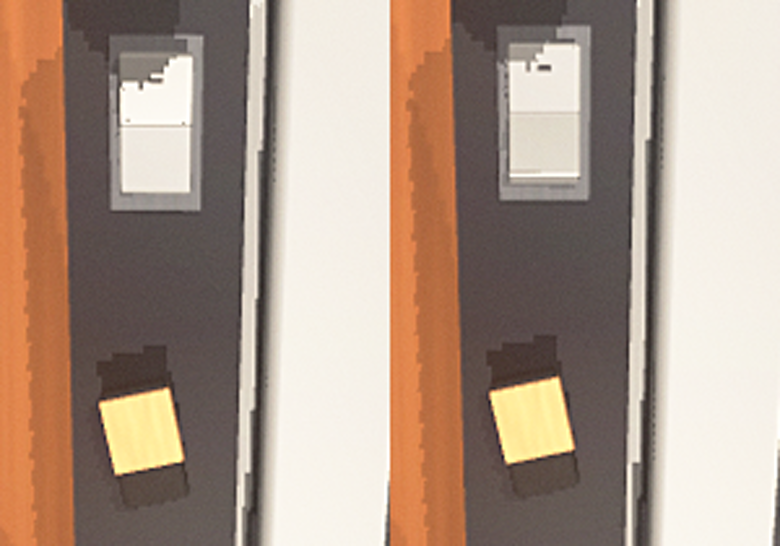

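The before/after crop shows the shading of the rocker halves reversed, with the lower (right) end now raised; the eraser has not moved and the lid is still flat. Next is the start key.

Request:
send_rows --steps '[{"dx": -1,"dy": 0.01,"dz": 0,"rx": 0.0025,"ry": 0,"rz": -0.001,"jaw": 0},{"dx": -1,"dy": 0.01,"dz": 0,"rx": 0.0025,"ry": 0,"rz": -0.001,"jaw": 0},{"dx": -1,"dy": 0.01,"dz": 0,"rx": 0.0025,"ry": 0,"rz": -0.001,"jaw": 0},{"dx": -1,"dy": 0.01,"dz": 0.2,"rx": 0.0025,"ry": 0,"rz": -0.001,"jaw": 0},{"dx": -1,"dy": 0.01,"dz": 0.4,"rx": 0.0025,"ry": 0,"rz": -0.001,"jaw": 0},{"dx": -1,"dy": 0.01,"dz": 0.5,"rx": 0.0025,"ry": 0,"rz": -0.001,"jaw": 0},{"dx": -1,"dy": 0.01,"dz": 0.5,"rx": 0.0025,"ry": 0,"rz": -0.001,"jaw": 0}]'

```text
t: 8.15
tool_pos: [0.5435, -0.245, 0.0883]
orientation: [0.697, 0.717, -0.001, -0.006]
force: [-1.1, 1.3, -0.4]
grip_width: 0.0005
```

```bash
python3 - <<'E'
from h import *
st();go([.545,-.2515,.066]);go([.545,-.2515,.0545])
p=optics.snapshot('side')
for d in optics.silhouettes(p,'start_top')[:2]: print(d['conf'],d['bbox'])
E
```

```text
t 8.15 [ 0.5435 -0.245   0.0883] F [-1.06  1.26 -0.4 ] j [-0.55  0.61  1.49  0.    1.06 -0.58] w 0.0005
d [-0.0334  0.0075  0.1114] r [-0.0054 -0.0037 -0.0011] mm 23.3 deg 0.8
d [-0.0339  0.0082  0.1689] r [-0.0054 -0.0037 -0.0011] mm 34.5 deg 0.8
0.48 [340.9, 260.6, 349.0, 270.1]
```

Request:
send_rows --steps '[{"dx": -0.033,"dy": 0.008,"dz": 0.06,"rx": -0.005,"ry": -0.004,"rz": -0.001,"jaw": 0},{"dx": -0.033,"dy": 0.008,"dz": 0.111,"rx": -0.005,"ry": -0.004,"rz": -0.001,"jaw": 0},{"dx": -0.033,"dy": 0.008,"dz": 0.135,"rx": -0.005,"ry": -0.004,"rz": -0.001,"jaw": 0},{"dx": -0.033,"dy": 0.008,"dz": 0.15,"rx": -0.005,"ry": -0.004,"rz": -0.001,"jaw": 0},{"dx": -0.033,"dy": 0.008,"dz": 0.16,"rx": -0.005,"ry": -0.004,"rz": -0.001,"jaw": 0},{"dx": -0.033,"dy": 0.008,"dz": 0.17,"rx": -0.005,"ry": -0.004,"rz": -0.001,"jaw": 0},{"dx": -0.033,"dy": 0.008,"dz": 0.174,"rx": -0.005,"ry": -0.004,"rz": -0.001,"jaw": 0}]'

```text
t: 8.83
tool_pos: [0.5478, -0.2504, 0.0589]
orientation: [0.696, 0.718, 0.001, 0.003]
force: [0.6, 1.9, 1.0]
grip_width: 0.0012
```

```bash
python3 - <<'E'
from h import *
st()
E
```

```text
t 8.83 [ 0.5478 -0.2504  0.0589] F [0.65 1.92 0.97] j [-0.56  0.65  1.51 -0.    0.98 -0.59] w 0.0012
```

Request:
send_rows --steps '[{"dx": 0,"dy": -0.01,"dz": 0.01,"rx": 0,"ry": 0,"rz": 0,"jaw": 0},{"dx": 0,"dy": -0.01,"dz": 0.02,"rx": 0,"ry": 0,"rz": 0,"jaw": 0},{"dx": 0,"dy": -0.01,"dz": 0.026,"rx": 0,"ry": 0,"rz": 0,"jaw": 0},{"dx": 0,"dy": -0.01,"dz": 0.026,"rx": 0,"ry": 0,"rz": 0,"jaw": 0}]'

```text
t: 9.17
tool_pos: [0.5463, -0.2507, 0.0547]
orientation: [0.696, 0.718, 0.001, 0.004]
force: [0.9, 1.9, 6.2]
grip_width: 0.0005
```

```bash
python3 - <<'E'
from h import *
st()
E
```

```text
t 9.17 [ 0.5463 -0.2507  0.0547] F [0.89 1.86 6.2 ] j [-0.56  0.65  1.52  0.    0.96 -0.59] w 0.0005
```

Request:
send_rows --steps '[{"dx": 0,"dy": 0,"dz": 0.01,"rx": 0,"ry": 0,"rz": 0,"jaw": 0},{"dx": 0,"dy": 0,"dz": 0.014,"rx": 0,"ry": 0,"rz": 0,"jaw": 0},{"dx": 0,"dy": 0,"dz": 0.014,"rx": 0,"ry": 0,"rz": 0,"jaw": 0}]'

```text
t: 9.42
tool_pos: [0.5464, -0.2507, 0.0544]
orientation: [0.696, 0.718, 0.001, 0.004]
force: [-5.1, 3.7, 18.6]
grip_width: 0.0006
```

```bash
python3 - <<'E'
from h import *
st()
E
```

```text
t 9.42 [ 0.5464 -0.2507  0.0544] F [-5.14  3.66 18.64] j [-0.56  0.65  1.52  0.    0.96 -0.59] w 0.0006
```

The key is on its stop at 54.4 mm (about 4.6 mm of travel) with 18.6 N. I lift straight up and check.

Request:
send_rows --steps '[{"dx": 0,"dy": 0,"dz": -0.1,"rx": 0,"ry": 0,"rz": 0,"jaw": 0},{"dx": 0,"dy": 0,"dz": -0.3,"rx": 0,"ry": 0,"rz": 0,"jaw": 0},{"dx": 0,"dy": 0,"dz": -0.5,"rx": 0,"ry": 0,"rz": 0,"jaw": 0},{"dx": 0,"dy": 0,"dz": -0.7,"rx": 0,"ry": 0,"rz": 0,"jaw": 0},{"dx": 0,"dy": 0,"dz": -0.8,"rx": 0,"ry": 0,"rz": 0,"jaw": 0},{"dx": 0,"dy": 0,"dz": -0.8,"rx": 0,"ry": 0,"rz": 0,"jaw": 0}]'

```text
t: 9.92
tool_pos: [0.547, -0.2513, 0.2203]
orientation: [0.696, 0.718, 0.002, 0.009]
force: [0.0, -0.3, -0.5]
grip_width: 0.0006
```

```bash
python3 - <<'E'
from h import *
s=st();p=optics.snapshot('side');w=optics.snapshot('wrist')
a=cv2.resize(p['pixels'][110:400,230:450],None,fx=1.8,fy=1.8,interpolation=2)[:400];b=w['pixels'][:400,220:600]
h=min(len(a),len(b));cv2.imwrite('pics/v7.png',np.hstack([a[:h],b[:h]]))
E
```

```text
t 9.92 [ 0.547  -0.2513  0.2203] F [ 0.   -0.31 -0.52] j [-0.56  0.48  1.33  0.    1.32 -0.59] w 0.0006
```

View pics/v7.png

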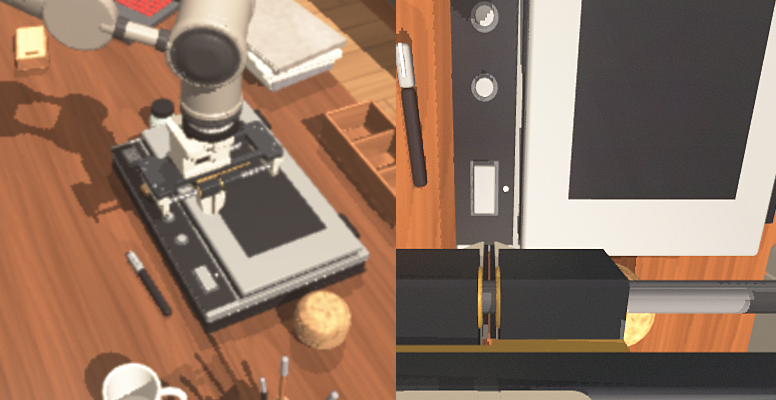

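The side view shows the lid flat, and the marker, twine, mug and ink jar where they were. The wrist view shows the start key up, the two round keys up, and a white dot by the start key. I hand the job in.

```bash
python3 -c "
from h import *
st();print(order.sign_off())"
```

```text
t 10.02 [ 0.5451 -0.2502  0.2147] F [-0.27 -0.98 -0.13] j [-0.56  0.48  1.34  0.    1.31 -0.59] w 0.001
the job is handed in; nothing more can be done
None
```

I shut the lid, tipped the power rocker to on, then pressed the start key fully down and let it come up. The job was handed in at about 10 s; sign-off gave no verdict.

| Step | Fingertip height at the stop | Expected | Force |
|---|---|---|---|
| Lid shut | 74.1 mm | 74 mm | 22 N |
| Rocker on | 55.9 mm | 56 mm | 23 N |
| Start key down | 54.4 mm | 54.5 mm | 19 N |

**Last checks:**
- **Scanner:** the final pictures show the lid flat and the three keys up. The rocker was hidden by the arm there, but a wrist picture taken just after I pressed it shows its right end raised.
- **Loose things:** the eraser looked unmoved after the rocker press. The marker, twine, mug and ink jar looked unmoved in the final view, judged by eye. The brush pot was cut off in that view, and I did not check the pencil box (its only detection was probably a different object). The arm never came near the brush pot.
- **Robot:** the arm ended about 0.21 m above the desk, touching nothing (force about 1 N).

**Disagreements:** my first guess at the case's front corner was up to 5 pixels off, so I left both front corners out of the fit. The wrist and side cameras then agreed to about 2–4 mm on the rocker and left round key, close enough for the presses.

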